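# Flick the day-colour wheel to green

### The arm

A 6-joint arm with a two-finger parallel gripper is mounted at the origin on a cart in front of the work surface, level with it; the furniture and walls round the work are solid. World frame = base frame: x ahead of the robot, y to its left, z up, the work surface at z = 0. Lengths are in m, angles in degrees, forces in N, time in s.
With the tool pointing down it reaches from about 0.375 to 0.9 m from the base axis. Payload 3.1 kg.
Tool frame: the origin (TCP) lies on the centre line of the jaws, within the pads' length; the fingertips stand 25 mm ahead of it and the grasp point (between the pads) lies 6 mm ahead of it; y points along the fingers, x is the direction in which the jaws open and shut, and the axes are right-handed (so a half turn about y gives the same grasp; the last joint's range is limited). The gripper opens to 87 mm and grips with 3 to 60 N. Pads are 19 mm wide; open, the fingers measure 117 mm over their backs; the gripper's body (75 mm by 190 mm) begins 51 mm behind the grasp point.
Start: joints at [-76.862, 30.224, 82.088, -0, 67.689, -10.227], TCP at [0.248, -0.574, 0.248] pointing down, gripper open.
Joint ranges: [-176.69, 176.69], [-43.24, 126.21], [12.49, 139.97], [-82, 262], [0, 151.66], [-163.58, 163.58]. Speed limits (degrees/s): [159.86, 159.86, 180, 180, 180, 180].

### API

Orientations are given as a 3x3 rotation matrix whose columns are the frame's x, y, z axes.
In Python, from rig import * gives the robot as it stands.
- The arm moves only by the tool play_rows, never from a script. Its argument "commands" is a list of rows, each a list of 2 entries, a list of its own where there are three numbers: the shift along the world's x, y, z in m, then the turn, a rotation vector about the world's x, y, z in rad. A call has 1 to 10 rows; each row is the pose to reach, as a shift and turn from the pose commanded when the call began; what a row does not reach only later rows make up. A row lasts 1/8 s, in which the tool goes at most 62.5 mm and 10.7 degrees, less where a joint would pass 70% of its speed; a pose out of reach is approached as far as the arm can. A call with a gripper value outside its range is refused whole. "gripper" is the finger opening in m, from 0 to 0.087, set as the call begins (left out, the last holds). The fingers move at their own pace and stop on an object; the grip force is fixed at half the most. Time passes only in rows, so rows that repeat a pose let the fingers close. It gives the time, the measured TCP pose, the force and the opening at its end, in the units of the state.
- read_state(): the state, without advancing time (a new reading comes with each control period).
- capture(name): name is "side" or "top" or "wrist"; returns a dict with "frame" (384x512x3 uint8, red, green, blue), "depth" (384x512 float32, m along the optical axis (not along the pixel's ray), 0 where there is no reading), "mtx" (3x3 intrinsics, pixels), "cam_to_world" (4x4, takes a point from camera to world coordinates); the wrist camera has in their place "hand_eye" (4x4, takes a point from camera to tool coordinates, whose origin is the TCP and whose axes are the tool frame's). Camera axes: x right, y down, z forward; pixel columns grow to the right and rows downward; lengths in m; the calibration is good to about 2 mm. The wrist camera is an equidistant fisheye: a pixel r from the principal point sees the ray r / f radians off the axis. A picture is of the moment at which its call begins: read the wrist's pose just before it.
- hand_in(): hands the job in, once; it reports no verdict.
The state is a dict: "time_s": time; "joint_positions": joint angles; "qvel": joint speeds; "tau": joint torques, N m; "position": TCP position; "tcp_rot": TCP orientation; "force": force on the tool from outside, world axes, zero at the start; "moment": the same for the moment, N m; "opening": opening from 0.0 (shut) to 1.0 (fully open).
Only numpy, scipy, OpenCV 4.12 (cv2) and the standard library are available. Lean on these libraries where they do the work, as an engineer would, in place of code of your own. Each camera call takes 0.05 s, during which the arm holds its last target. There are 200 camera calls.

### The job

Set the day-colour marker on the worktop to green: with a fingertip, flick the lugs of its wheel away from you, click by click, until the green tile sits on top between the two pointers, and stop there without running past it. Do not grip, lift, tip or shove the marker, and leave the jars and other things where they are.

Things in the scene. Friction and masses are not known exactly. Their poses are not given: they have to be found in the camera images.
- marker: day-colour marker: loose, heavy stand (1.5 to 2.3 kg, rubber feet; stays put under a few N at the wheel). Dark base 116 (x) x 80 (y) x 11 mm, two white upright cheeks 8 mm thick, 44 mm wide, outer faces 50 mm apart, rounded tops 90 mm high; between them a colour wheel on a level axle along y. Origin: centre of underside; z up, x away from the robot (yaw within 0.3 rad)
- wheel_axle (a point): centre of the wheel on its axle, 68 mm above the marker's underside. Wheel 26 mm wide: drum of radius 40 mm with seven coloured tiles (25x25 mm) and, midway between the tiles, seven slick grey lugs (friction about 0.3): radial plates 5 mm thick, as wide as the wheel, out to radius 55 mm. Very rarely it starts hung midway between stops; the first push drops it into the next
- day_wheel (a joint): wheel angle, rad; grows as its top moves away from the robot (marker +x). Seven click stops at multiples of 0.8976 (2 pi/7), no end stops. 0: green on top; -1 click: red; -2: white; -3: blue; -4: yellow; +1 (too far): orange. Starts at -4, -3 or -2 clicks (drops into its stop within 0.5 s). Past half a click a sprung detent carries it to the next stop, where it rests
- wheel_top (a point): fixed to the marker: top of the drum, 40 mm above the axle, where the set tile shows. At a stop the nearest lugs lean 0.449 rad before and behind it: tips 24 mm before and behind the axle, 50 mm above it; a turning lug rises to 55 mm. A click takes about 1 to 3 N at a lug tip. A fingertip 44 mm above the axle clears the drum
- pointers (a point): fixed to the marker: midway between the tips of the two black pointer cones, one on each cheek (21 mm either side), 102 mm above the underside. To advance one click, lower a fingertip on the robot's side of the near lug to 44 mm above the axle, push level along +x until its front face is 12 to 20 mm past the axle, lift it clear
- jar_yellow: spice jar, 44 mm across, 87 mm tall, pale yellow contents, black cap below; stands just behind the marker; loose, origin at the centre of its underside
- jar_red: spice jar, 44 mm across, 87 mm tall, reddish contents, black cap below; stands just behind the marker; loose, origin at the centre of its underside
- jar_green: spice jar, 44 mm across, 87 mm tall, green contents, black cap below; in front of the sink, beside the mug; loose, origin at the centre of its underside
- salt: glass salt shaker with a grey top, 44 mm across, 90 mm tall, behind the other jars; loose, origin at the centre of its underside
- mug: off-white mug, 92 mm tall, in front of the sink on the left; loose, origin at the centre of its underside
- lemon: yellow lemon, about 83x58x58 mm, in front of the sink; loose, origin at the centre of its underside
- opener: black-handled can opener with a steel head, 174x41x20 mm, lying in front of the sink; loose, origin at the centre of its underside
Things that resemble listed ones, but are neither listed nor needed, are in the scene too. Leave any purple look-alike of the marker alone.

How it is judged (in metres and radians):
At the end, for the whole second after the job is handed in: The wheel rests in its stop with green on top (within 0.12 rad), reached the forward way, not by turning back a whole round; the marker stands upright within 20 mm of where it was (value of joint day_wheel between -0.12 and 0.12 rad and velocity of joint day_wheel between -0.1 and 0.1 rad/s and distance of marker from where it was at the start of the episode below 0.02 m and angle between marker's own z axis and vertical below 0.05 rad); the robot touches nothing.
It fails at once if the wheel runs past green (by more than half a click) (value of joint day_wheel above 0.45 rad).
It fails at once if the wheel is turned back beyond the farthest start (value of joint day_wheel below -4.21872 rad).
It fails at once if the marker is lifted or tipped (height (world z) of marker above 0.008 m or angle between marker's own z axis and vertical above 0.15 rad).
It fails at once if the marker is shoved more than 20 mm (distance of marker from where it was at the start of the episode above 0.02 m).
It fails at once if a bystander is moved more than 20 mm (distance of any of jar_yellow, jar_red, jar_green, salt, mug, lemon, opener from where it was at the start of the episode above 0.02 m).
It also fails if it takes over 48 s, if anything falls off the work surface, if the arm or the gripper's body presses on something with over 40 N, if the wrist force passes 120 N, or if a joint passes its speed limit or range.

## Working session

There is one attempt and no reset: what is moved stays moved. The work goes in short steps, Python scripts to look and compute and a tool call to move; the robot and the scene stay as the last step left them, time stands still between calls to the robot, and variables do not carry over. Pictures are saved under pics/ and viewed, about 8 in all and at most 12, crops included, and the job is handed in when it is done.

Besides the shell and the picture viewer there is one more tool, called after "Emit:" as name([rows], argument=value, ...), one row to a line, values as JSON. play_rows: Moves the arm, as the interface text tells. Its arguments: {"type":"object","properties":{"commands":{"type":"array"},"gripper":{"type":"number"}},"required":["commands"]}

```bash
mkdir -p pics
python3 - <<'E'
from rig import *
import cv2,numpy as np,pickle
s=read_state();print(s['time_s'],s['position'],s['tcp_rot'],s['opening'])
d={n:capture(n) for n in('side','top')}
pickle.dump(d,open('d.pkl','wb'))
for n in d:print(n,d[n]['mtx'].tolist(),np.round(d[n]['cam_to_world'],3).tolist())
cv2.imwrite('pics/a.png',cv2.resize(np.vstack([d['side']['frame'],d['top']['frame']])[:,:,::-1],(400,600)) )
for n in d: cv2.imwrite(f'pics/{n}.png',cv2.resize(d[n]['frame'][:,:,::-1],(800,600)))
E
```

```text
0.0 [ 0.24774459 -0.57306009  0.24656913] [[ 3.96601115e-01 -4.77800341e-04  9.17990919e-01]
 [-9.17988566e-01  2.11661866e-03  3.96601200e-01]
 [-2.13253289e-03 -9.99997646e-01  4.00838068e-04]] 0.9988966851352186
side [[416.13686614704966, 0.0, 247.38252002677498], [0.0, 416.13686614704966, 185.35120832204888], [0.0, 0.0, 1.0]] [[0.997, 0.034, -0.065, 0.678], [0.073, -0.548, 0.833, -0.77], [-0.007, -0.836, -0.549, 0.8], [0.0, 0.0, 0.0, 1.0]]
top [[398.0600958312065, 0.0, 256.2362309216764], [0.0, 398.0600958312065, 193.1765312987745], [0.0, 0.0, 1.0]] [[-0.016, -0.992, 0.125, 0.465], [-1.0, 0.015, -0.007, 0.337], [0.005, -0.125, -0.992, 1.297], [0.0, 0.0, 0.0, 1.0]]
```

View pics/top.png

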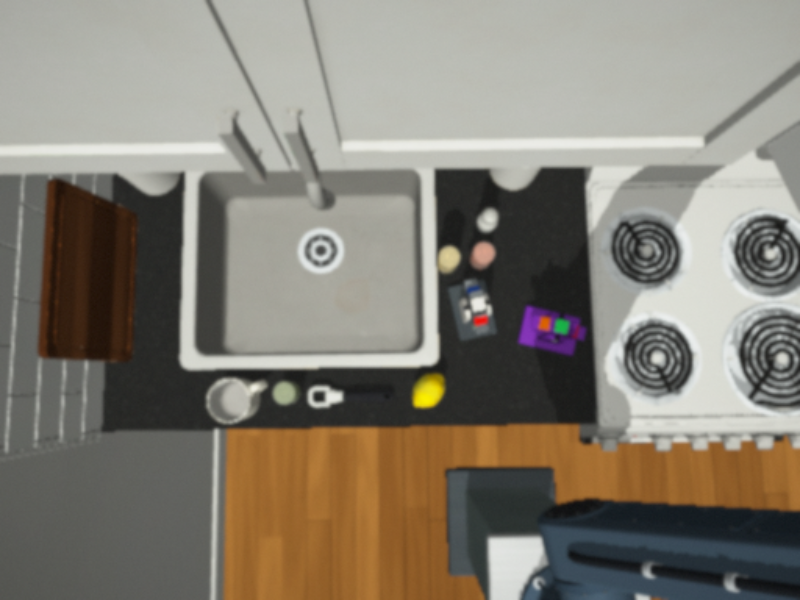

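View pics/side.png

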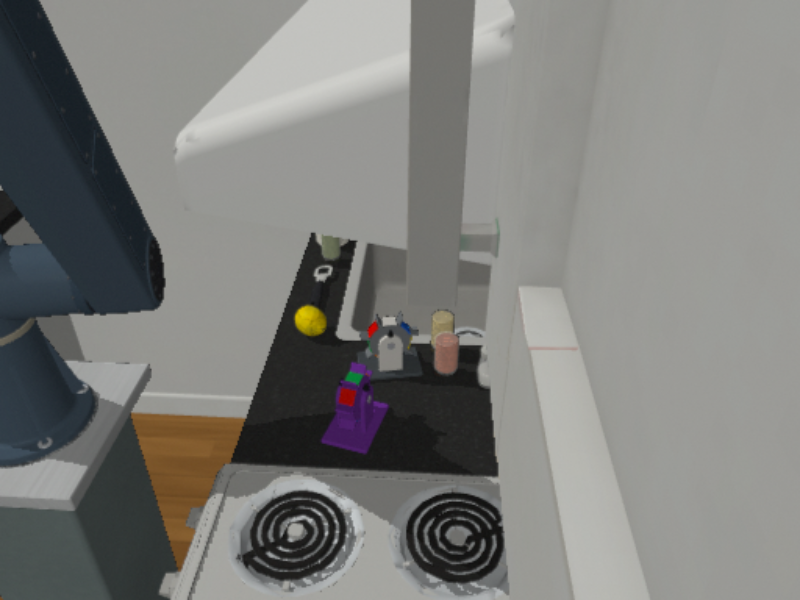

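```bash
cat > h.py <<'E'
import numpy as np
def cloud(c):
    h,w=c['depth'].shape;K=c['mtx'];v,u=np.mgrid[:h,:w];z=c['depth']
    p=np.stack([(u-K[0,2])/K[0,0]*z,(v-K[1,2])/K[1,1]*z,z],-1)
    T=c['cam_to_world'];return p@T[:3,:3].T+T[:3,3]
def ray(c,u,v,h):
    K=c['mtx'];T=c['cam_to_world'];d=T[:3,:3]@[(u-K[0,2])/K[0,0],(v-K[1,2])/K[1,1],1]
    return T[:3,3]+d*(h-T[2,3])/d[2]
E
python3 - <<'E'
import pickle,cv2,numpy as np
from h import *
d=pickle.load(open('d.pkl','rb'))
t=d['top'];P=cloud(t);f=t['frame'].astype(int)
print('centre approx',ray(t,303,197,.09),'purple',ray(t,352,211,.05))
for n,b in(('jy',(287,166)),('jr',(309,163)),('salt',(312,141)),('lemon',(274,250))):print(n,ray(t,*b,.087 if n!='lemon' else .03).round(3))
sub=(slice(174,222),slice(284,322))
Q=P[sub];g=f[sub]
mx=g.max(-1);print(np.round(Q[::4,::3,2]*1000).astype(int));print(mx[::3,::2])
# base: gray vs. black
m=(mx>40).astype(np.uint8)
cnt=max(cv2.findContours(m,0,1)[0],key=cv2.contourArea)+[284,174]
r=cv2.minAreaRect(cnt.astype(np.float32));print(r);print([ray(t,*p,.011).round(4).tolist() for p in cv2.boxPoints(r)])
s=d['side'];S=cloud(s);sel=(slice(195,245),slice(222,275))
A=cv2.resize(t['frame'][165:235,265:380],None,fx=6,fy=6,interpolation=2);B=cv2.resize(s['frame'][190:300,190:305],(A.shape[1],660),interpolation=2)
cv2.imwrite('pics/crop.png',np.hstack([cv2.resize(A,(400,243)),cv2.resize(B,(400,243*1))])[:,:,::-1])
cv2.imwrite('pics/crop.png',np.hstack([cv2.resize(t['frame'][165:235,270:340],(400,400),interpolation=2),cv2.resize(s['frame'][190:260,215:285],(400,400),interpolation=2)])[:,:,::-1])
# cabinet underside heights over workspace
Pz=P.reshape(-1,3);k=(Pz[:,2]>.3)&(Pz[:,0]>.6);print('cab x min',np.percentile(Pz[k],[1,50,99],axis=0))
E
```

```text
centre approx [0.60361    0.18588506 0.09      ] purple [0.56160761 0.02808442 0.05      ]
jy [0.701 0.232 0.087]
jr [0.71  0.164 0.087]
salt [0.779 0.152 0.087]
lemon [0.444 0.275 0.03 ]
[[  26   37    3    2    4   -1    0   -4   -1   -2    1   -1    3]
 [  -4    3    1   -6   -3    0   -3   -2   -4    1   -1    0    1]
 [  -1    3   -5   -2   11   86   77   79    8    0   -1   -1   -1]
 [  -3   10   12   10   11   94   96  117  114    9   -3    0    1]
 [  -2   -2   15   13   12   78  107  106  110   85   -3    1    2]
 [   2   -2    6   10   77   87  103  108  103   96   -1   -3    0]
 [  -2    2   10    8   66   96   97  106  108  102    9    0   -4]
 [  -5    1 1297    9   27   86   77  117  116   97   10    0    0]
 [1297    1    3   12   11   10   57   87   92   87   14   -6    1]
 [   1   -7   -2    9   11   12    9   82   77   79    8    5    1]
 [  -1   -2    3    4   11   11   10   10    8   13    2    4    0]
 [  -2    2   -1   -3    1   -3   -5    3    0   -4   -2   -2    5]]
[[118 117  94  56  42  43  37  28  31  30  29  30  31  32  31  30  40  44
   43]
 [ 46  44  42 
[... 817 characters left out ...]
  85  91  96  86  95 193 217 201 169 101  86  69  43
   42]
 [ 45  45  44  45  58  83  83  84  86 100 117 116 118 115 104  84  79  48
   43]
 [ 42  43  43  44  49  75  83  82  85  84  93 108  95  89  78  71  72  49
   42]
 [ 43  42  43  43  43  65  81  77  72  65  57  54  48  45  45  46  43  43
   43]
 [ 44  42  46  42  46  44  47  48  41  42  41  45  43  44  43  44  42  43
   44]]
((302.4999694824219, 197.49998474121094), (46.99999237060547, 36.99999237060547), 90.0)
[[0.6895, 0.236, 0.011], [0.6877, 0.1146, 0.011], [0.5338, 0.1202, 0.011], [0.5356, 0.2397, 0.011]]
cab x min [[ 0.66855653 -0.0526804   0.32757468]
 [ 0.7121643   0.34642987  0.80063886]
 [ 0.74101829  0.94167597  0.92948717]]
```

View pics/crop.png

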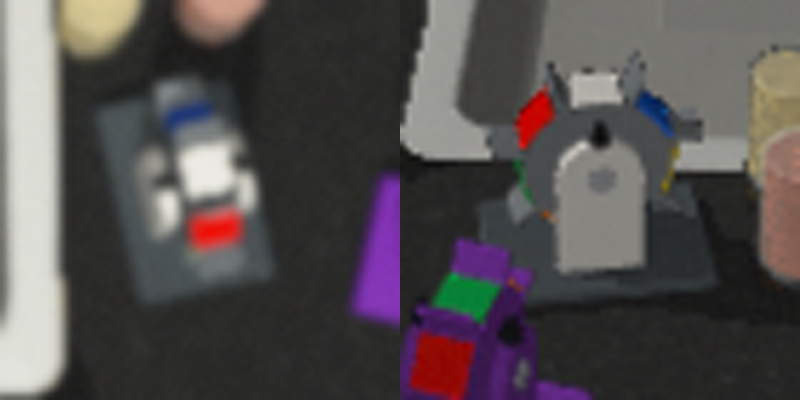

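The marker to set is the one with the dark grey base, at top pixel (303,197) in the 512-wide image. White is on top with red next on the robot's side, so it sits at -2 and needs two clicks. The purple look-alike at top pixel (352,211) gets left alone. Next I compute the pose.

Run:
```python
import pickle,cv2,numpy as np
from h import *
d=pickle.load(open('d.pkl','rb'));t=d['top'];s=d['side']
c=[ray(t,270+a/5.714-.4,165+b/5.714-.4,.011)[:2] for a,b in((97,107),(232,80),(273,275),(145,303))]
c=np.array(c);print(c.round(4),'centre',c.mean(0).round(4))
e=(c[0]+c[1]-c[2]-c[3]);print('yaw',np.arctan2(e[1],e[0]))
r=cv2.minAreaRect((c*1000).astype(np.float32));print(r)
for n,C in d.items():
  P=cloud(C).reshape(-1,3);F=C['frame'].reshape(-1,3).astype(int)
  k=(P[:,2]>.09)&(P[:,2]<.13)&(abs(P[:,0]-.6)<.07)&(abs(P[:,1]-.18)<.05)
  print(n,k.sum(),P[k].mean(0),P[k].min(0),P[k].max(0))
  w=k&(F.min(1)>170)&(P[:,2]>.1);print('white tile',w.sum(),P[w].mean(0))
# side rays: corners & axle screw & pointer on near cheek
for nm,a,b,h in(('nearR base',717,288,.011),('axle',603,178,.068),('pointer',600,130,.102)):
  print(nm,ray(s,215+a/5.714-70-.4 if 1 else 0,190+b/5.714-.4,h).round(4))
k=cloud(t).reshape(-1,3);k=k[(abs(k[:,1]-.19)<.1)&(k[:,2]>.2)&(k[:,2]<1.2)];print('high stuff near y',k[k[:,2].argsort()[:3]],k[k[:,0].argsort()[:3]])
```

```text
[[0.6585 0.2283]
 [0.6729 0.1505]
 [0.5607 0.1309]
 [0.546  0.204 ]] centre [0.6095 0.1784]
yaw 0.19316034952557326
((609.150146484375, 178.88272094726562), (115.05143737792969, 79.10282897949219), 10.559176445007324)
side 249 [0.60650063 0.17096584 0.1034496 ] [0.57330306 0.1510836  0.09013394] [0.63931405 0.20042015 0.12335428]
white tile 1 [0.61549984 0.1889448  0.10791914]
top 217 [0.60742162 0.17951657 0.10417906] [0.57274884 0.15539236 0.09005061] [0.64312922 0.20458826 0.12029379]
white tile 69 [0.60991333 0.1787356  0.10712423]
nearR base [0.6703 0.145  0.011 ]
axle [0.6121 0.1581 0.068 ]
pointer [0.6112 0.1524 0.102 ]
high stuff near y [[0.24906386 0.09992574 0.24329709]
 [0.25189617 0.09518502 0.24547317]
 [0.24811484 0.10419462 0.25045362]] [[0.13766873 0.09029716 0.28465006]
 [0.13802885 0.09352825 0.2783238 ]
 [0.1387313  0.09164609 0.28064304]]
```

Emit:
play_rows([
  [[0.02,0.05,0],[0,0,-0.02]],
  [[0.04,0.1,0],[0,0,-0.04]],
  [[0.06,0.15,0],[0,0,-0.06]],
  [[0.08,0.2,0],[0,0,-0.09]],
  [[0.1,0.25,0],[0,0,-0.11]],
  [[0.12,0.3,0],[0,0,-0.13]],
  [[0.14,0.35,0],[0,0,-0.15]],
  [[0.16,0.4,0],[0,0,-0.17]],
  [[0.18,0.45,0],[0,0,-0.19]],
  [[0.2,0.5,0],[0,0,-0.216]],
], gripper=0)

```text
time_s: 1.35
position: [0.4482, -0.072, 0.2474]
tcp_rot: [[0.19, -0.0, 0.982], [-0.982, -0.0, 0.19], [0.0, -1.0, -0.0]]
force: [0.2, -0.4, -0.1]
opening: 0.018
```

Emit:
play_rows([
  [[0.02,0.05,0],[0,0,0]],
  [[0.04,0.1,0],[0,0,0]],
  [[0.06,0.15,0],[0,0,0]],
  [[0.08,0.2,0],[0,0,0]],
  [[0.1,0.24,-0.02],[0,0,0]],
  [[0.1,0.24,-0.06],[0,0,0]],
  [[0.1,0.24,-0.06],[0,0,0]],
  [[0.1,0.24,-0.06],[0,0,0]],
])

```text
time_s: 2.35
position: [0.5482, 0.166, 0.1882]
tcp_rot: [[0.19, 0.0, 0.982], [-0.982, 0.0, 0.19], [0.0, -1.0, 0.0]]
force: [0.4, -0.2, 0.2]
opening: -0.0
```

Run:
```python
from rig import *
import cv2,numpy as np
s=read_state();print(s['time_s'],s['position'],s['tcp_rot'],s['opening'],s['force'])
np.save('R.npy',s['tcp_rot'])
w=capture('wrist');d=capture('side');t=capture('top')
print(w['mtx'],w['hand_eye'])
A=cv2.resize(d['frame'][140:270,190:320],(400,400),interpolation=2)
B=cv2.resize(w['frame'],(400,300));C=cv2.resize(t['frame'][160:230,260:350],(400,300))
cv2.imwrite('pics/c.png',np.hstack([np.vstack([A,np.zeros((200,400,3),np.uint8)]),np.vstack([B,C])])[:,:,::-1])
```

```text
2.35 [0.54817044 0.16595437 0.18818702] [[ 1.90065599e-01  4.48235059e-04  9.81771291e-01]
 [-9.81771391e-01  2.64908053e-05  1.90065606e-01]
 [ 5.91861562e-05 -9.99999899e-01  4.45099349e-04]] -0.0002279856350904949 [ 0.35795221 -0.22612969  0.16169258]
[[297.31863964   0.         252.92948207]
 [  0.         297.31863964 189.22313164]
 [  0.           0.           1.        ]] [[ 9.99999675e-01 -7.68236939e-04 -2.44540657e-04 -1.80036565e-03]
 [ 4.55143289e-05 -2.49039906e-01  9.68493223e-01 -1.37818810e-01]
 [-8.04932651e-04 -9.68492919e-01 -2.49039790e-01  6.77083170e-02]
 [ 0.00000000e+00  0.00000000e+00  0.00000000e+00  1.00000000e+00]]
```

View pics/c.png

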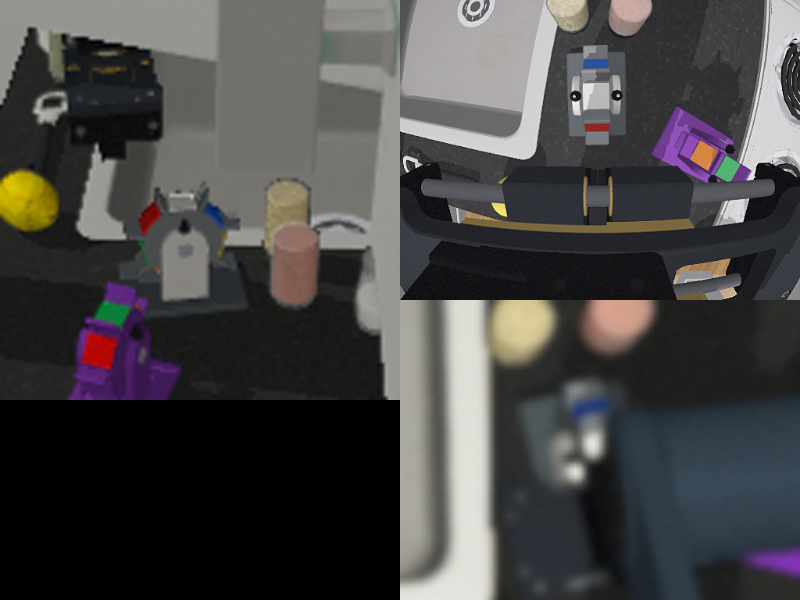

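```bash
cat >> h.py <<'E'
K=(297.3186,252.93,189.22)
H=np.array([[1,-.00077,-.00024,-.0018],[0,-.24904,.96849,-.13782],[-.0008,-.96849,-.24904,.06771]])
def wray(u,v,pos,R,h):
    a,b=u-K[1],v-K[2];r=np.hypot(a,b);th=r/K[0]
    d=R@H[:,:3]@[a/r*np.sin(th),b/r*np.sin(th),np.cos(th)];o=np.array(pos)+R@H[:,3]
    return o+d*(h-o[2])/d[2]
E
python3 - <<'E'
from h import *
R=np.load('R.npy');p=[.54817,.16595,.18819]
a=wray(226.6,122.9,p,R,.102);b=wray(276.5,121.6,p,R,.102)
m=(a+b)/2;print(a,b,m,np.linalg.norm(a-b)); u=np.array([.982,.19]);n=np.array([-.19,.982])
q=m[:2]-p[:2];print('ahead',q@u,'left',q@n)
E
```

```text
[0.60443296 0.19878544 0.102     ] [0.61244789 0.16225903 0.102     ] [0.60844042 0.18052224 0.102     ] 0.0373954236598459
ahead 0.06195428026537232 left 0.00285855479195018
```

Emit:
play_rows([
  [[0,0.0015,-0.02],[0,0,0]],
  [[0,0.0015,-0.04],[0,0,0]],
  [[0,0.0015,-0.051],[0,0,0]],
  [[0.007,0.003,-0.051],[0,0,0]],
  [[0.014,0.004,-0.051],[0,0,0]],
  [[0.02,0.005,-0.051],[0,0,0]],
  [[0.025,0.006,-0.051],[0,0,0]],
  [[0.03,0.007,-0.051],[0,0,0]],
  [[0.035,0.008,-0.051],[0,0,0]],
  [[0.04,0.009,-0.051],[0,0,0]],
])

```text
time_s: 3.75
position: [0.5885, 0.1754, 0.1366]
tcp_rot: [[0.191, 0.001, 0.982], [-0.982, 0.0, 0.191], [0.0, -1.0, 0.001]]
force: [-1.7, 0.4, -0.0]
opening: 0.004
```

Emit:
play_rows([
  [[0.005,0.001,0],[0,0,0]],
  [[0.01,0.002,0],[0,0,0]],
  [[0.015,0.003,0],[0,0,0]],
  [[0.02,0.004,0],[0,0,0]],
  [[0.025,0.005,0],[0,0,0]],
  [[0.025,0.005,0],[0,0,0]],
])

```text
time_s: 4.5
position: [0.6134, 0.1803, 0.1366]
tcp_rot: [[0.191, 0.001, 0.982], [-0.982, 0.0, 0.191], [0.0, -1.0, 0.001]]
force: [-1.2, -0.4, 0.0]
opening: 0.003
```

Emit:
play_rows([
  [[0,0,0.02],[0,0,0]],
  [[0,0,0.05],[0,0,0]],
  [[-0.03,-0.006,0.051],[0,0,0]],
  [[-0.065,-0.0135,0.051],[0,0,0]],
  [[-0.065,-0.0135,0.051],[0,0,0]],
  [[-0.065,-0.0135,0.051],[0,0,0]],
])

```text
time_s: 5.25
position: [0.5488, 0.1669, 0.188]
tcp_rot: [[0.191, 0.002, 0.982], [-0.982, 0.0, 0.191], [0.0, -1.0, 0.002]]
force: [0.5, 0.2, 0.5]
opening: 0.006
```

```bash
cat > look.py <<'E'
from rig import *
import cv2,numpy as np,sys
s=read_state();print(s['time_s'],s['position'],s['opening'],s['force'])
w=capture('wrist');d=capture('side')
A=cv2.resize(d['frame'][180:260,205:285],(400,400),interpolation=2)
B=cv2.resize(w['frame'][20:140,180:300],(400,400),interpolation=2)
cv2.imwrite(sys.argv[1],np.hstack([A,B])[:,:,::-1])
E
python3 look.py pics/e.png
```

```text
5.25 [0.54876953 0.16686978 0.18795639] 0.005792977507265536 [0.46749037 0.17203614 0.49842977]
```

View pics/e.png

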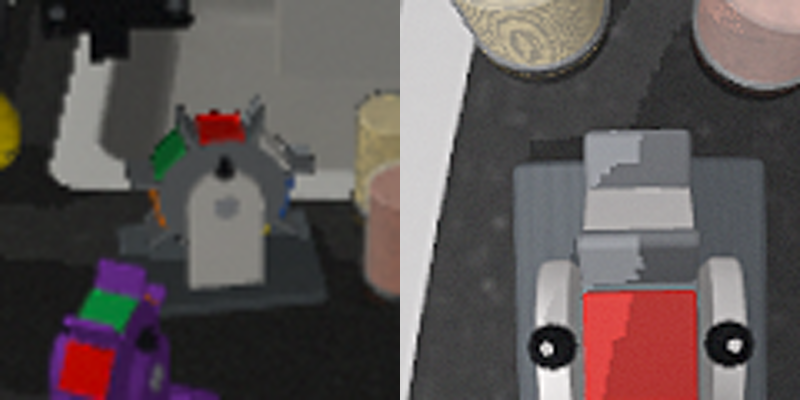

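One click happened: red is now on top and green is next. The marker hasn't moved, so I repeat the same stroke.

Emit:
play_rows([
  [[0,0.0015,-0.02],[0,0,0]],
  [[0,0.0015,-0.04],[0,0,0]],
  [[0,0.0015,-0.051],[0,0,0]],
  [[0.007,0.003,-0.051],[0,0,0]],
  [[0.014,0.004,-0.051],[0,0,0]],
  [[0.02,0.005,-0.051],[0,0,0]],
  [[0.025,0.006,-0.051],[0,0,0]],
  [[0.03,0.007,-0.051],[0,0,0]],
  [[0.035,0.008,-0.051],[0,0,0]],
  [[0.04,0.009,-0.051],[0,0,0]],
])

```text
time_s: 6.6
position: [0.5885, 0.1759, 0.1366]
tcp_rot: [[0.191, 0.001, 0.982], [-0.982, 0.0, 0.191], [-0.0, -1.0, 0.001]]
force: [-0.3, 0.7, 0.2]
opening: 0.012
```

Emit:
play_rows([
  [[0.005,0.001,0],[0,0,0]],
  [[0.01,0.002,0],[0,0,0]],
  [[0.015,0.003,0],[0,0,0]],
  [[0.02,0.004,0],[0,0,0]],
  [[0.0245,0.005,0],[0,0,0]],
  [[0.0245,0.005,0],[0,0,0]],
])

```text
time_s: 7.35
position: [0.6128, 0.1809, 0.1366]
tcp_rot: [[0.191, 0.001, 0.982], [-0.982, 0.0, 0.191], [0.0, -1.0, 0.001]]
force: [-0.9, -0.7, 0.5]
opening: 0.003
```

Emit:
play_rows([
  [[0,0,0.02],[0,0,0]],
  [[0,0,0.05],[0,0,0]],
  [[-0.03,-0.006,0.06],[0,0,0]],
  [[-0.065,-0.0135,0.06],[0,0,0]],
  [[-0.065,-0.0135,0.06],[0,0,0]],
  [[-0.065,-0.0135,0.06],[0,0,0]],
])

```text
time_s: 8.1
position: [0.5482, 0.1673, 0.1969]
tcp_rot: [[0.191, 0.002, 0.982], [-0.982, 0.0, 0.191], [0.0, -1.0, 0.002]]
force: [0.0, 0.4, -0.5]
opening: 0.004
```

```bash
python3 look.py pics/f.png
```

```text
8.1 [0.54818098 0.16734555 0.1969314 ] 0.0035614934119045922 [ 0.00690917  0.43037145 -0.47517678]
```

View pics/f.png

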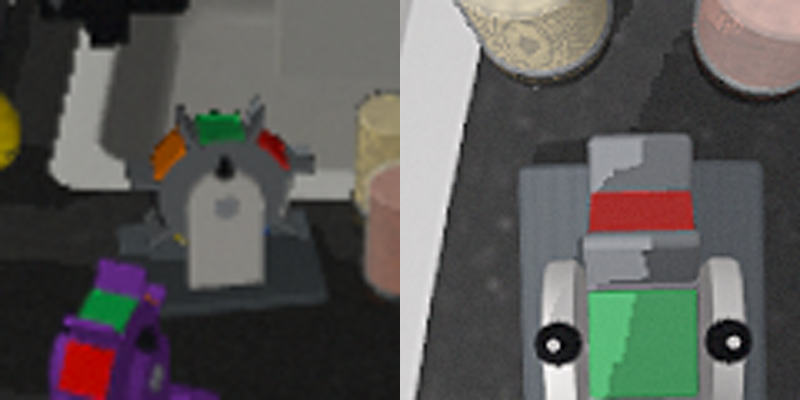

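Green sits on top between the pointers, the lugs lean evenly on both sides, and the finger is clear.

```bash
python3 -c "
from rig import *
print(hand_in())"
```

```text
the job is handed in; nothing more can be done
None
```

The marker is set to green and the job is handed in; hand-in gave no verdict.

The wheel started with white on top (-2 clicks). I gave it two level pushes away from the robot with the closed fingertip, 44 mm above the axle, and looked after each one: the first brought up red, the second green.

- **Final view:** the side and wrist cameras show green on top between the pointers, at a stop. The marker stands upright and looks unmoved.
- **Bystanders:** the two jars behind the marker look unmoved, and so does the purple look-alike. I did not check the other things again after the pushes, but the arm stayed well above them.
- **Contact and time:** the highest force I read was about 2 N. The arm finished clear of everything, at about 8 s.
- **Disagreement:** the two marker position estimates differed sideways by about 2 mm, which is within what the push could tolerate.

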